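Third hand at the fruit slicer: hold the slide against its sprung stop

ROBOT

A 6-joint arm with a two-finger parallel gripper is mounted at the origin on the work surface. World frame = base frame: x ahead of the robot, y to its left, z up, the work surface at z = 0. Lengths are in m, angles in rad, forces in N, time in s.
With the tool pointing down it reaches from about 0.325 to 0.875 m from the base axis. Payload 4.4 kg.
Tool frame: the origin (TCP) lies on the centre line of the jaws, within the pads' length; the fingertips stand 11 mm ahead of it and the grasp point (between the pads) lies 8 mm behind it; z points along the fingers, y is the direction in which the jaws open and shut (so a half turn about z gives the same grasp; the last joint's range is limited). The gripper opens to 85 mm and grips with 20 to 120 N. Pads are 22 mm wide; open, the fingers measure 114 mm over their backs; the gripper's body (76 mm by 85 mm) begins 54 mm behind the grasp point. The pads swing forward as they close: fully open they stand 13 mm farther back than shut.
Start: joints at [1.052, 0.207, 1.542, -0, 1.393, -0.15], TCP at [0.207, 0.537, 0.242] pointing down, gripper open.
Joint ranges: [-2.73, 2.73], [-0.86, 2.22], [0.23, 2.46], [-1.11, 4.25], [0.08, 2.63], [-2.82, 2.82]. Speed limits (rad/s): [2.79, 2.79, 3.14, 3.14, 3.14, 3.14].

INTERFACE

Orientations are given as a unit quaternion [x, y, z, w].
In Python, from cell import movep, movel, set_joints, grip, pause, solve_ik, grab_frame, get_calibration, PlanningError, close_job, trace, place_of, current_time_s, current_joint_pos, current_joint_vel, current_joint_efforts, current_ee_pos, current_tool_rot, current_force, current_wrist_torque, current_finger_gap gives the robot as it stands. Calls block until the motion is done:
- movep(position, orientation): joint-space move of the TCP to a pose.
- movel(position, orientation=None, max_speed=0.15, contact_N=None): straight line of the TCP; orientation=None keeps the orientation; max_speed is the mean speed in m/s. With contact_N (N) it stops when the force on the tool has changed by that much, and returns True; else False.
- set_joints(angles): joint-space move.
- grip(opening, f_grip=None): opening from 0.0 (shut) to 1.0 (fully open); f_grip is the grip in N (None keeps the last); returns when the fingers have stopped.
- pause(seconds).
- solve_ik(position, orientation): joint angles nearest the present ones, or None.
- grab_frame(name): name is "side" or "top"; returns the picture (400x640x3 uint8, red, green, blue); there is no depth.
- get_calibration(name): a dict with "fovy" (degrees; the focal length in pixels is half the picture's height over the tangent of half this angle, whatever the lens; pixels are square), "cx", "cy" (the principal point, pixels), "rvec" (rotation vector, rad) and "tvec" (3), from world to camera coordinates, as OpenCV has them. Camera axes: x right, y down, z forward; pixel columns grow to the right and rows downward; lengths in m; the calibration is good to about 2 mm. A picture is of the moment at which its call begins. get_calibration takes no time and is no camera call.
A pose or a line that the arm cannot do raises PlanningError and nothing moves.
- close_job(): hands the job in, once; it reports no verdict.
Trained networks look in the newest picture that a camera, given by its name, has taken for a name from the list of things; names that differ only in an ending like _2 or _b are one class to them, and where a whole thing is asked for, a point or a joint stands for the part that bears it (a point fixed in the world has none). Each returns a list of dicts, best first, with "confidence" (0 to 1); they miss things now and then, are a little off and sometimes report something else, mostly with a low value. They report only what shows in the picture. A call takes as long as a camera call.
- trace(thing, camera): "pixels" (400x640 bool, what is visible of it) and "bbox" ([left, top, right, bottom] in pixels, round what is visible of it).
- place_of(thing, camera): "position" ([row, column] in pixels: a listed point, or the origin of a listed thing).
Readings, each from a call of its own:
- current_time_s(): time.
- current_joint_pos(): joint angles.
- current_joint_vel(): joint speeds.
- current_joint_efforts(): joint torques, N m.
- current_ee_pos(): TCP position.
- current_tool_rot(): TCP orientation.
- current_force(): force on the tool from outside, world axes, zero at the start.
- current_wrist_torque(): the same for the moment, N m.
- current_finger_gap(): opening from 0.0 (shut) to 1.0 (fully open).
Only numpy, scipy, OpenCV 4.12 (cv2) and the standard library are available. Lean on these libraries where they do the work, as an engineer would, in place of code of your own. Each camera call takes 0.05 s, during which the arm holds its last target. There are 200 camera calls.

TASK

Take the slide with the long tongue, which has an upright tab to grip, lay it flat on the slicer's bed and slide it tongue first through the flared mouth and under the crossbar to the white sprung end stop. Then press it straight against the stop with a steady push of about 12 N, which sets the stop back about 10 mm, without ever bottoming the stop, and finish while still holding it like that so that a colleague can tighten the clamp screw. Leave the short-tongued slide and everything else on the bench where it is.

Things in the scene. Friction and masses are not known exactly. Their poses are not given: they have to be found in the camera images.
- bed: fruit slicer bed, bolted to the bench: grey plastic floor plate 360 x 120 mm, 6 mm thick. Origin at bench level on the channel's centre line; +x is the way the slide goes in, z up. Floor (z = 6 mm) from x = -200 to +160 mm. Two guide rails, 14 mm tall above the floor, 54 mm apart inside, from x = -30 to +95 mm; behind the mouth (x below -70 mm) the floor is open.
- bed_mouth (a point): floor point on the centre line at the outer end of the flared mouth (bed x = -70 mm, z = 6 mm), axes as the bed. Flared lead-ins, 14 mm tall, narrow from 87 mm here to the rails' 54 mm at bed x = -30 mm.
- crossbar (a point): middle of the crossbar's underside (bed x = 50 mm), 24 mm above the floor. The fixed aluminium bar spans the channel, 20 mm along x, 14 mm thick, top 38 mm above the floor; the black clamp-screw knob on it, 24 mm across, reaches 60 mm above the floor.
- stop_face (a point): centre line point of the face of the sprung end stop that meets the tongue tip, 18 mm above the bench; bed x = 100 mm when untouched; axes as the bed. The face is 48 mm wide and 28 mm tall, from 2 mm above the floor.
- end_stop (a joint): how far the end stop is pushed back along bed +x, in m: 0 untouched, 0.025 bottomed. It is held forward by a spring: it starts to move at 4 N and needs 0.8 N more per mm (10 mm = 12 N).
- slide_tab (a point): long-tongued aluminium slide, loose, about 0.26 kg: heel block 40 long x 50 wide x 20 mm tall, tongue 50 wide x 8 thick reaching 100 mm ahead of the heel along +x; on the heel an upright grip tab 36 long (x), 12 thick (y), from 20 to 66 mm above the underside. Point: the tab's centre, 43 mm above the underside, 120 mm behind the tip; x to the tip, z up. Grip from above, across y.
- slide_tip (a point): middle of the slide's tongue tip, 4 mm above the underside; axes as the slide
- short_slide_tab (a point): the spare slide: same shape and height as the long-tongued slide, but with a tongue only 50 mm long (70 mm from heel centre to tip). Not used; to be left alone. This point is the centre of its grip tab.
- bottle_a: bystander: clear bottle with green cap, 54 mm across, 150 mm tall; origin under its foot
- bottle_b: bystander: amber bottle with green cap, 50 mm across, 130 mm tall; origin under its foot
- pot_a: bystander: low clear pot with white lid, 70 mm across, 45 mm tall; origin under its foot
- pot_b: bystander: low clear pot with white lid, 60 mm across, 45 mm tall; origin under its foot
- spoon: bystander: steel spoon 150 mm long, lying flat
- beaker: bystander: open clear cup, 70 mm across, 80 mm tall; origin under its foot

How it is judged:
On the way, in this order (a step that is already met when the one before it is completed fails the run):
1. the long slide's tongue lies in the channel and has passed under the crossbar (y of slide_tip in the frame of bed between -0.006 and 0.006 m and z of slide_tip in the frame of bed between 0.005 and 0.016 m and angle between the x axis of slide_tab and the x axis of bed, either way round below 0.08 rad and x of slide_tip in the frame of bed above 0.065 m).
2. the slide is pressed against the end stop with 7 to 17 N (y of slide_tip in the frame of bed between -0.006 and 0.006 m and z of slide_tip in the frame of bed between 0.005 and 0.016 m and angle between the x axis of slide_tab and the x axis of bed, either way round below 0.08 rad and angle between slide_tab's own z axis and vertical below 0.06 rad and contact force between slide and end_stop between 7 and 17 N), for 0.2 s.
At the end, for the whole second after the job is handed in: Long slide flat in the channel (tip within 6 mm of the centre line and of seated height, within 0.08 rad of the bed, tilt under 0.06 rad), pressing the stop with 7 to 17 N through the last second (stop back 4 to 16 mm), at rest and held by the fingers; other things not moved over 30 mm (all of step 2 and value of joint end_stop between 0.004 and 0.016 m and contact force between slide and the fingers above 3 N and linear speed of slide below 0.01 m/s); the arm keeps its last pose, push and grip.
It fails at once if the end stop is bottomed (pushed back more than 22 mm) (value of joint end_stop above 0.022 m).
It fails at once if another thing on the bench is moved more than 30 mm (distance of any of short_slide_tab, bottle_a, bottle_b, pot_a, pot_b, spoon, beaker from where it was at the start of the episode above 0.03 m).
It also fails if it takes over 51 s, if anything falls off the work surface, if the arm or the gripper's body presses on something with over 40 N, if the wrist force passes 120 N, or if a joint passes its speed limit or range.

## Working session

There is one attempt and no reset: what is moved stays moved. The work goes in short steps, each a Python script; the robot and the scene stay as the last script left them, time stands still between calls to the robot, and variables do not carry over. Pictures are saved under pics/ and viewed, about 8 in all and at most 12, crops included, and the job is handed in when it is done.

```bash
mkdir -p pics; cat > h.py <<'E'
import numpy as np, cv2
from cell import *
def cal(n):
    c=get_calibration(n); f=200/np.tan(np.radians(c["fovy"])/2)
    K=np.array([[f,0,c["cx"]],[0,f,c["cy"]],[0,0,1]]); return c,K,cv2.Rodrigues(np.array(c["rvec"],float))[0],np.array(c["tvec"],float)
def ray(n,rc,z):
    c,K,R,t=cal(n); d=R.T@np.linalg.inv(K)@np.array([rc[1],rc[0],1.]); o=-R.T@t
    return o+d*(z-o[2])/d[2]
def proj(n,p):
    c,K,R,t=cal(n); q=K@(R@np.array(p,float)+t); return q[:2]/q[2]
def save(n,name):
    im=grab_frame(n); cv2.imwrite(f"pics/{name}.png",im[:,:,::-1]); return im
E
python3 - <<'E'
from h import *
np.set_printoptions(precision=4,suppress=True)
a=save("top","t0");b=save("side","s0")
for n in("top","side"):
    print(n,get_calibration(n))
    for th,z in(("bed",0),("bed_mouth",.006),("crossbar",.03),("stop_face",.018),("slide_tab",.043),("slide_tip",.004),("short_slide_tab",.043),("bottle_a",0),("pot_a",0),("beaker",0),("spoon",0)):
        for d in place_of(th,n)[:3]: print(th,np.array(d["position"]),round(d["confidence"],2),ray(n,d["position"],z))
print(current_time_s())
E
```

```text
top {'fovy': 47.6063842064563, 'cx': 317.89582403647273, 'cy': 203.99037457281074, 'rvec': array([ 2.1135, -2.1661,  0.1691]), 'tvec': array([-0.0094,  0.5389,  1.4257])}
bed [216.8 245.9] 0.8 [0.5081 0.2171 0.    ]
bed_mouth [196.1 240.3] 0.89 [0.5772 0.2348 0.006 ]
bed_mouth [143.  376.1] 0.74 [ 0.7487 -0.2252  0.006 ]
crossbar [229.8 246.2] 0.86 [0.4616 0.2114 0.03  ]
stop_face [242.8 252.4] 0.64 [0.42   0.1931 0.018 ]
stop_face [215.1 247.4] 0.25 [0.5112 0.2093 0.018 ]
slide_tab [199.4 414.7] 0.61 [ 0.5457 -0.3367  0.043 ]
slide_tip [163.1 417. ] 0.92 [ 0.6758 -0.3602  0.004 ]
short_slide_tab [245.3 253.4] 0.37 [0.4101 0.1863 0.043 ]
bottle_a [168.9 449.2] 0.92 [ 0.6541 -0.4685  0.    ]
bottle_a [207.3 466.6] 0.82 [ 0.5218 -0.5172  0.    ]
bottle_a [198.  415.3] 0.31 [ 0.5574 -0.3484  0.    ]
pot_a [143.  375.6] 0.68 [ 0.7505 -0.2244  0.    ]
pot_a [259.6 331.3] 0.62 [ 0.3601 -0.0621  0.    ]
beaker [256.9 189.8] 0.57 [0.3803 0.4007 0.    ]
beaker [164.6 417.3] 0.41 [ 0.6716 -0.3618  0.    ]
spoon [139.2 301.7] 0.59 [0.7702 0.0269 0.    ]
spoon [258.3 329.4] 0.34 [ 0.3645 -0.056 
[... 577 characters left out ...]
.7621 0.0011 0.043 ]
slide_tip [306.7 375.5] 0.92 [ 0.665  -0.3598  0.004 ]
slide_tip [154.5 320.8] 0.7 [0.5881 0.2371 0.004 ]
short_slide_tab [237.8 306.4] 0.67 [ 0.5017 -0.1417  0.043 ]
bottle_a [374.4 329.4] 0.87 [ 0.52   -0.5216  0.    ]
bottle_a [347. 381.] 0.74 [ 0.658  -0.4689  0.    ]
bottle_a [258.7 396.8] 0.24 [ 0.7567 -0.215   0.    ]
pot_a [257.1 396.5] 0.91 [ 0.7571 -0.2095  0.    ]
pot_a [230.6 255.6] 0.56 [ 0.353  -0.0663  0.    ]
pot_a [240.7 304.7] 0.26 [ 0.4977 -0.1208  0.    ]
beaker [127.1 260.6] 0.65 [0.3831 0.4124 0.    ]
spoon [193.9 383.4] 0.55 [0.7694 0.0349 0.    ]
spoon [230.1 255.1] 0.43 [ 0.3516 -0.0642  0.    ]
spoon [163.9 301.8] 0.35 [0.5181 0.2024 0.    ]
1.2
```

View pics/t0.png

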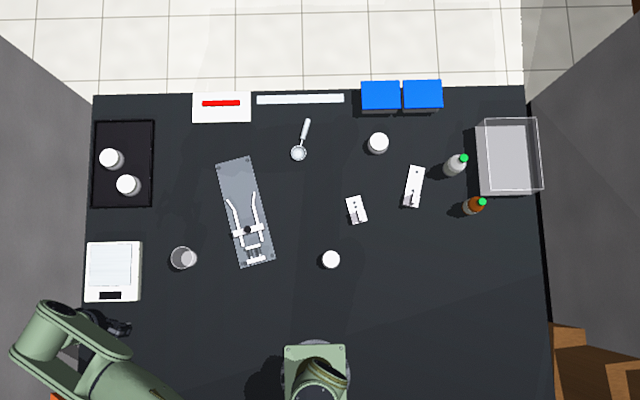

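View pics/s0.png

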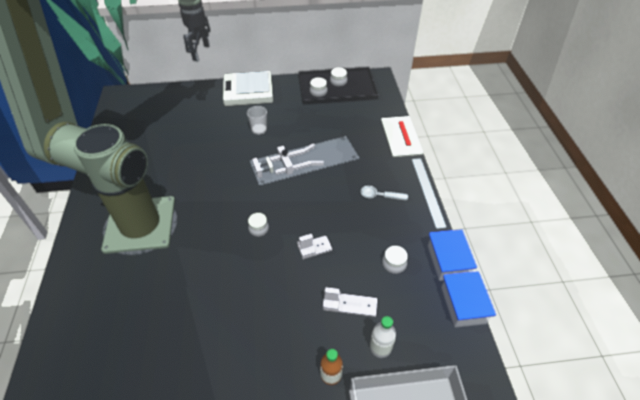

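The top picture shows the bed from about (235,160) to (258,265), with the stop end toward the robot. The long slide is at (414,186) with its tip up, and the short one is at (356,209). I'll fit the bed and slide poses to their silhouettes.

```bash
cat > fit.py <<'E'
from h import *
from scipy.optimize import minimize
def box(x0,x1,y0,y1,z0,z1): return np.array([[x,y,z] for x in(x0,x1) for y in(y0,y1) for z in(z0,z1)])
SL=[box(-.02,.02,-.025,.025,0,.02),box(.02,.12,-.025,.025,0,.008),box(-.018,.018,-.006,.006,.02,.066)]
BED=[box(-.2,.16,-.06,.06,0,.006)]
S=8
def render(n,parts,p,roi,z=0):
    c,K,R,t=cal(n); x,y,a=p; l,tp,r,b=roi
    im=np.zeros(((b-tp)*S,(r-l)*S),np.uint8)
    Rz=np.array([[np.cos(a),-np.sin(a),0],[np.sin(a),np.cos(a),0],[0,0,1]])
    for P in parts:
        W=P@Rz.T+[x,y,z]; q=(R@W.T).T+t; uv=(K@q.T).T; uv=uv[:,:2]/uv[:,2:]
        uv=(uv-[l,tp]+.5)*S
        cv2.fillConvexPoly(im,cv2.convexHull((uv*16).astype(np.int32)),255,shift=4)
    return cv2.resize(im,(r-l,b-tp),interpolation=cv2.INTER_AREA)/255.
def fit(masks,parts,p0,z=0):
    # masks: {cam: float mask}
    rois={n:(max(0,np.where(m.any(0))[0][0]-12),max(0,np.where(m.any(1))[0][0]-12),min(640,np.where(m.any(0))[0][-1]+13),min(400,np.where(m.any(1))[0][-1]+13)) for n,m in masks.items()}
    def cost(p): return sum(((render(n,parts,p,rois[n],z)-m[rois[n][1]:rois[n][3],rois[n][0]:rois[n][2]])**2).sum() for n,m in masks.items())
    r=minimize(cost,p0,method="Nelder-Mead",options=dict(initial_simplex=np.array([p0]+[np.array(p0)+d for d in np.diag([.015,.015,.1])]),xatol=1e-4,fatol=.01))
    return r.x,r.fun,sum(m.sum() for m in masks.values())
E
python3 - <<'E'
from fit import *
np.set_printoptions(precision=4,suppress=True)
sm={};bm={}
for n in("top","side"):
    grab_frame(n)
    for th,d,c in(("slide_tab",sm,(.56,-.33,.02)),("bed",bm,(.51,.215,.0))):
        u=proj(n,c)
        for k in trace(th,n)[:4]:
            m=np.array(k["pixels"]); print(n,th,k["confidence"],k["bbox"],m.sum())
            l,t,r,b=k["bbox"]
            if l<=u[0]<=r and t<=u[1]<=b and n not in d: d[n]=m.astype(float)
np.savez("masks.npz",**{"s_"+n:m for n,m in sm.items()},**{"b_"+n:m for n,m in bm.items()})
for nm,d,parts,p0 in(("slide",sm,SL,[.545,-.33,-.2]),("bed",bm,BED,[.515,.215,np.pi+.26])):
    for sub in(d,*({k:v} for k,v in d.items())): print(nm,list(sub),*fit(sub,parts,p0))
for n in("top","side"):
  im=cv2.imread(f"pics/{n[0]}0.png"); u=proj(n,(.59,-.34,.02)); v=proj(n,(.51,.215,0))
  out=[cv2.resize(im[int(w[1])-50:int(w[1])+50,int(w[0])-60:int(w[0])+60],None,fx=3.3,fy=3.3,interpolation=cv2.INTER_CUBIC) for w in(u,v)]
  cv2.imwrite(f"pics/c_{n}.png",np.hstack(out)); print(u,v)
i=[cv2.imread(f"pics/c_{n}.png") for n in("top","side")]; cv2.imwrite("pics/c.png",cv2.resize(np.vstack(i),(720,600)))
E
```

```text
top slide_tab 0.86 [404.2, 164.8, 424.2, 209.0] 621
top bed 0.98 [212.4, 153.0, 276.6, 270.4] 3975
side slide_tab 0.34 [297.1, 233.1, 333.4, 257.7] 588
side bed 0.86 [254.2, 137.1, 359.5, 181.4] 2589
slide ['top'] [ 0.5535 -0.3299 -0.2411] 28.346282199154167 621.0
slide ['top'] [ 0.5535 -0.3299 -0.2411] 28.346282199154167 621.0
bed ['top', 'side'] [0.5103 0.217  3.3873] 190.5268589004229 6564.0
bed ['top'] [0.5109 0.2169 3.3881] 53.05991541714725 3975.0
bed ['side'] [0.5091 0.2183 3.3791] 121.58720492118414 2589.0
[413.4598 187.3264] [246.5334 216.2134]
[346.8495 300.1151] [299.1533 161.5318]
```

View pics/c.png

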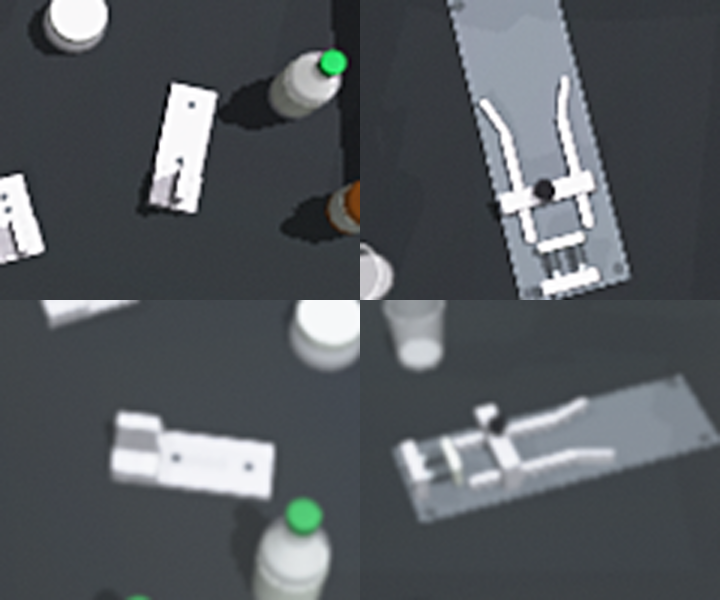

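The crop confirms the tab end of the slide (lower end in the top view, left end in the side view) and the stop at the bed's near end. Next come the IK options and the grasp.

```bash
cat >> h.py <<'E'
from scipy.spatial.transform import Rotation as Ro
BED=np.array([.5105,.217]); BY=3.387
def q(yaw,s):  # tool y = s * slide y, pointing down
    y=s*np.array([-np.sin(yaw),np.cos(yaw),0]); z=np.array([0,0,-1.]); return Ro.from_matrix(np.c_[np.cross(y,z),y,z]).as_quat()
def bedp(x,y,z): # bed frame -> world
    c,s=np.cos(BY),np.sin(BY); return np.array([BED[0]+c*x-s*y,BED[1]+s*x+c*y,z])
def tobed(p): 
    c,s=np.cos(BY),np.sin(BY); d=np.array(p)[:2]-BED; return np.array([c*d[0]+s*d[1],-s*d[0]+c*d[1],p[2]])
E
cat > w.py <<'E'
from h import *
np.set_printoptions(precision=4,suppress=True)
SLp=np.array([.5535,-.3299]);SY=-.241
for s in(1,-1):
    print(s,[solve_ik([*SLp,z],q(SY,s)) for z in(.15,.037)])
    for x in(-.18,0): print(s,x,[solve_ik(bedp(x,0,z),q(BY,s)) for z in(.2,.043)])
E
python3 w.py
```

```text
1 [array([-0.6717,  0.4327,  1.4452, -0.    ,  1.2636, -2.0015]), array([-0.6717,  0.5718,  1.502 , -0.    ,  1.0677, -2.0015])]
1 -0.18 [array([ 0.2458,  0.5703,  1.136 , -0.    ,  1.4354,  1.5712]), array([ 0.2458,  0.7228,  1.2356, -0.    ,  1.1832,  1.5712])]
1 0 [array([ 0.2459,  0.2021,  1.6376, -0.    ,  1.3019,  1.5713]), array([ 0.2459,  0.4096,  1.74  , -0.    ,  0.992 ,  1.5713])]
-1 [array([-0.6717,  0.4327,  1.4452, -0.    ,  1.2636,  1.1401]), array([-0.6717,  0.5718,  1.502 , -0.    ,  1.0677,  1.1401])]
-1 -0.18 [array([ 0.2458,  0.5703,  1.136 , -0.    ,  1.4354, -1.5704]), array([ 0.2458,  0.7228,  1.2356, -0.    ,  1.1832, -1.5704])]
-1 0 [array([ 0.2459,  0.2021,  1.6376, -0.    ,  1.3019, -1.5703]), array([ 0.2459,  0.4096,  1.74  , -0.    ,  0.992 , -1.5703])]
```

```bash
python3 - <<'E'
from h import *
np.set_printoptions(precision=4,suppress=True)
SLp=np.array([.5535,-.3299]);Q=q(-.241,-1)
movep([*SLp,.22],Q); grip(.7)
movel([*SLp,.10],Q)
save("top","t1");save("side","s1")
print(current_time_s(),current_ee_pos())
i=[]
for n in("top","side"):
  u=proj(n,(.56,-.34,.05)).astype(int); im=cv2.imread(f"pics/{n[0]}1.png"); i.append(cv2.resize(im[max(0,u[1]-50):u[1]+50,u[0]-50:u[0]+50],(400,400),interpolation=cv2.INTER_CUBIC)); print(u)
cv2.imwrite("pics/c1.png",np.hstack(i))
E
```

```text
6.1917 [ 0.5546 -0.3307  0.1018]
[415 194]
[335 295]
```

View pics/c1.png

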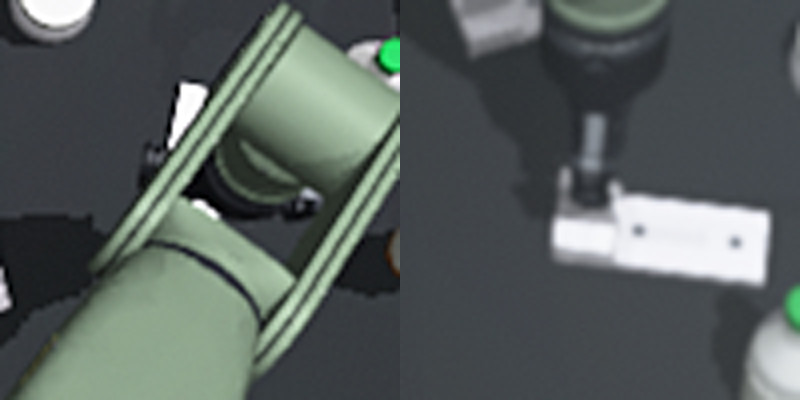

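The side view shows the finger above the tab, with the heel at about (590,230) in the crop and the jaws straddling it. I'll go down and grip.

```bash
python3 - <<'E'
from h import *
np.set_printoptions(precision=4,suppress=True)
SLp=np.array([.5535,-.3299]);Q=q(-.241,-1)
print(movel([*SLp,.037],Q,max_speed=.08,contact_N=8),current_ee_pos())
grip(0,100); pause(.2); print("gap",current_finger_gap()*85,current_force(),current_ee_pos())
movel([*SLp,.20],Q); pause(.2); print(current_finger_gap()*85,current_force(),current_time_s())
movep(bedp(-.19,0,.2),q(BY,-1)); pause(.3)
movel(bedp(-.19,0,.1),q(BY,-1),max_speed=.1);pause(.3)
print(current_ee_pos(),tobed(current_ee_pos()),current_force(),current_time_s())
save("top","t2");save("side","s2")
i=[]
for n in("top","side"):
  u=proj(n,bedp(-.1,0,.05)).astype(int); im=cv2.imread(f"pics/{n[0]}2.png"); i.append(cv2.resize(im[max(0,u[1]-50):u[1]+50,u[0]-50:u[0]+50],(400,400),interpolation=cv2.INTER_CUBIC)); print(u)
cv2.imwrite("pics/c2.png",np.hstack(i))
E
```

```text
False [ 0.5539 -0.3303  0.0375]
gap 10.775551309996992 [-0.8076  0.5014  3.2099] [ 0.5537 -0.3302  0.0376]
11.129965478096675 [-0.1685  0.8966 -3.1008] 9.2583
[0.6951 0.2632 0.1007] [-0.1903 -0.      0.1007] [-0.6557  0.7441 -3.3299] 13.3167
[236 184]
[326 143]
```

View pics/c2.png

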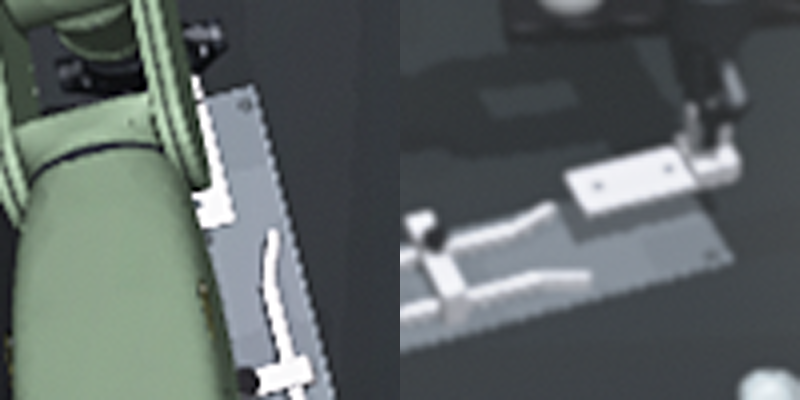

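Held and level, with the tongue over the open floor behind the mouth. I'll lower it onto the floor and take it into the mouth.

```bash
python3 - <<'E'
from h import *
np.set_printoptions(precision=4,suppress=True)
Q=q(BY,-1)
movel(bedp(-.187,0,.055),Q,max_speed=.1);pause(.2); f0=current_force()
print(movel(bedp(-.187,0,.038),Q,max_speed=.03,contact_N=4),tobed(current_ee_pos()),current_force()-f0)
z=current_ee_pos()[2]
pause(.2); print(tobed(current_ee_pos()),current_force()-f0,current_wrist_torque())
save("side","s3"); im=cv2.imread("pics/s3.png"); u=proj("side",bedp(-.07,0,.02)).astype(int)
m=trace("slide_tab","side"); print([(k["confidence"],k["bbox"]) for k in m[:3]])
print([(k["confidence"],k["position"]) for k in place_of("slide_tip","side")[:2]],proj("side",bedp(-.067,0,.01)),current_time_s())
cv2.imwrite("pics/c3.png",cv2.resize(im[u[1]-50:u[1]+50,u[0]-65:u[0]+65],(780,600),interpolation=cv2.INTER_CUBIC)); print(u)
E
```

```text
True [-0.1877 -0.0001  0.0436] [0.3975 1.7546 5.2395]
[-0.1877 -0.0001  0.0436] [2.0539 1.4451 7.8943] [-0.0625 -0.1872  0.0012]
[(0.75, [315.6, 132.7, 359.9, 158.1])]
[(0.65, [155.6, 320.0])] [317.3428 154.2877] 15.0083
[318 151]
```

View pics/c3.png

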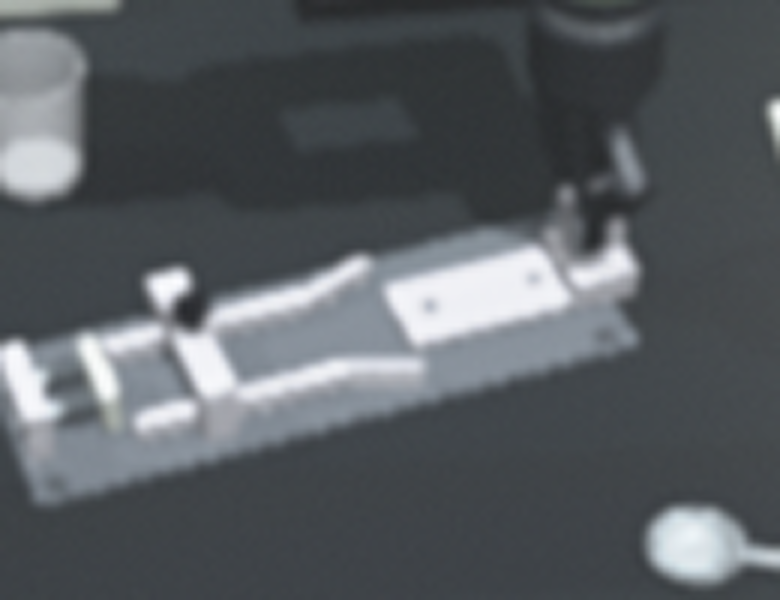

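The slide lies flat on the floor (tool height as expected), roughly centred ahead of the mouth. I'll advance in guarded steps and log forces in the bed frame.

```bash
cat >> h.py <<'E'
def fbed(f): c,s=np.cos(BY),np.sin(BY); return np.array([c*f[0]+s*f[1],-s*f[0]+c*f[1],f[2]])
E
python3 - <<'E'
from h import *
np.set_printoptions(precision=4,suppress=True)
Q=q(BY,-1)
movel(bedp(-.187,0,.0442),Q,max_speed=.03);pause(.1); f0=current_force(); np.save("f0.npy",f0); print(f0)
for x in(-.16,-.14,-.12,-.1,-.08,-.065,-.05):
    h=movel(bedp(x,0,.0442),Q,max_speed=.06,contact_N=10)
    print(x,h,tobed(current_ee_pos()),fbed(current_force()-f0),current_wrist_torque())
    if h: break
print(current_time_s())
E
```

```text
[-0.4652  0.2587  0.394 ]
-0.16 False [-0.1591 -0.      0.0437] [ 1.125  -0.3396 -2.5928] [-0.0951  0.0485  0.0139]
-0.14 False [-0.1398 -0.0001  0.044 ] [-0.0305 -0.4232 -2.6297] [-0.0083 -0.0857 -0.0021]
-0.12 False [-0.1201 -0.      0.0443] [-0.4848  0.4423 -3.5608] [ 0.0082  0.0005 -0.0061]
-0.1 False [-0.1    -0.      0.0443] [-0.2528  0.6479 -2.7593] [ 0.0488 -0.1076  0.0087]
-0.08 False [-0.08   -0.      0.0443] [-0.9113 -0.0582 -2.6392] [ 0.0305 -0.0606  0.0148]
-0.065 False [-0.0647 -0.      0.0441] [-0.7072  1.4166 -2.3604] [-0.0395 -0.076  -0.0392]
-0.05 False [-0.0496 -0.0001  0.0441] [-0.0662  0.5495 -3.0058] [-0.0021 -0.059   0.0054]
18.6917
```

No lateral load through the channel. Now the stop, in small steps.

```bash
python3 - <<'E'
from h import *
np.set_printoptions(precision=4,suppress=True)
Q=q(BY,-1); pause(.2); f0=np.mean([current_force() for _ in range(1)],axis=0); 
def F():
    a=[]
    for _ in range(6): a.append(fbed(current_force()-f0)); pause(.03)
    return np.mean(a,axis=0)
print(F())
for x in(-.035,-.028,-.025,-.022,-.020,-.018,-.016,-.014,-.012,-.0105):
    movel(bedp(x,0,.0440),Q,max_speed=.04); f=F()
    print(x,tobed(current_ee_pos()),f)
    if f[0]<-11: break
print(current_time_s())
save("side","s4"); im=cv2.imread("pics/s4.png"); u=proj("side",bedp(0,0,.02)).astype(int)
cv2.imwrite("pics/c4.png",cv2.resize(im[u[1]-50:u[1]+50,u[0]-65:u[0]+65],(780,600),interpolation=cv2.INTER_CUBIC)); print(u)
for th in("slide_tip","stop_face"): print(th,[(k["confidence"],k["position"]) for k in place_of(th,"side")[:2]])
E
```

```text
[0.4402 0.4948 0.4564]
-0.035 [-0.0352  0.      0.0441] [0.563  0.5352 0.2668]
-0.028 [-0.0281  0.      0.0441] [0.1233 0.7732 0.0939]
-0.025 [-0.0251 -0.      0.0441] [0.3751 0.7369 0.6275]
-0.022 [-0.0221 -0.      0.0441] [0.3482 0.8725 0.0141]
-0.02 [-0.02   0.     0.044] [0.2896 0.8299 0.6005]
-0.018 [-0.018  0.     0.044] [0.3082 0.4251 0.1417]
-0.016 [-0.0161  0.      0.044 ] [ 0.5269  0.9813 -0.0244]
-0.014 [-0.014 -0.     0.044] [0.3517 0.4164 0.4345]
-0.012 [-0.0131  0.      0.0445] [-2.2873  0.5016  0.6027]
-0.0105 [-0.0117  0.      0.0446] [-4.5724  0.0572  0.798 ]
23.9417
[299 156]
slide_tip [(0.77, [166.0, 269.6])]
stop_face [(0.63, [164.6, 268.8])]
```

View pics/c4.png

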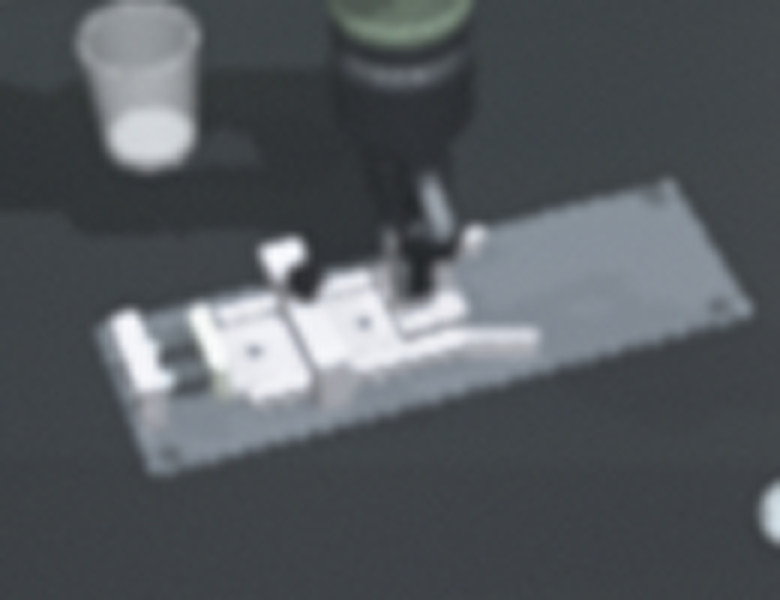

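The tip is against the stop face: tongue under the bar, tip and face meeting at about (225,350) in the crop, force now −5 N. I'll continue to 12 N, with the force as the guide.

```bash
python3 - <<'E'
from h import *
np.set_printoptions(precision=4,suppress=True)
Q=q(BY,-1); f0=None
def F():
    a=[]
    for _ in range(6): a.append(fbed(current_force())); pause(.03)
    return np.mean(a,axis=0)
b=np.load("f0.npy") # air/near-air baseline
base=F()
off=base[0]+4.9; print("base",base,"zero x",off)  # earlier: 4.9 N below the free reading
x=-.0105
while x<.010:
    x+=.0015; movel(bedp(x,0,.0440),Q,max_speed=.03); f=F()
    print(round(x,4),tobed(current_ee_pos()),f-[off,0,0])
    if f[0]-off<-11.3: break
pause(.5); print(F()-[off,0,0],Ro.from_quat(current_tool_rot()).as_matrix()[:,2],current_finger_gap()*85,current_time_s())
save("side","s5"); im=cv2.imread("pics/s5.png"); u=proj("side",bedp(0,0,.02)).astype(int)
cv2.imwrite("pics/c5.png",cv2.resize(im[u[1]-50:u[1]+50,u[0]-65:u[0]+65],(780,600),interpolation=cv2.INTER_CUBIC)); print(u)
E
```

```text
base [-5.2527 -0.1332 -1.9153] zero x -0.35266075614420966
-0.009 [-0.0107  0.      0.0448] [-5.2833 -0.1363 -1.8679]
-0.0075 [-0.0097 -0.      0.045 ] [-6.2806 -0.409  -2.317 ]
-0.006 [-0.0088 -0.      0.0453] [-6.6828 -0.5917 -2.4291]
-0.0045 [-0.0078  0.      0.0455] [-7.8437 -0.6757 -2.5342]
-0.003 [-0.0068 -0.      0.0457] [-8.6346 -0.4565 -2.3944]
-0.0015 [-0.0059  0.      0.0459] [-8.9667 -0.4748 -2.4347]
-0.0 [-0.0049 -0.      0.0461] [-9.819  -0.4929 -2.5866]
0.0015 [-0.004   0.      0.0463] [-10.2532  -0.5121  -2.9244]
0.003 [-0.003   0.      0.0465] [-11.2926  -0.5012  -2.9438]
0.0045 [-0.002   0.      0.0467] [-12.154   -0.5734  -3.4621]
[-12.0271  -0.6159  -3.491 ] [ 0.0144  0.0039 -0.9999] 10.571248196126952 29.4917
[299 156]
```

View pics/c5.png

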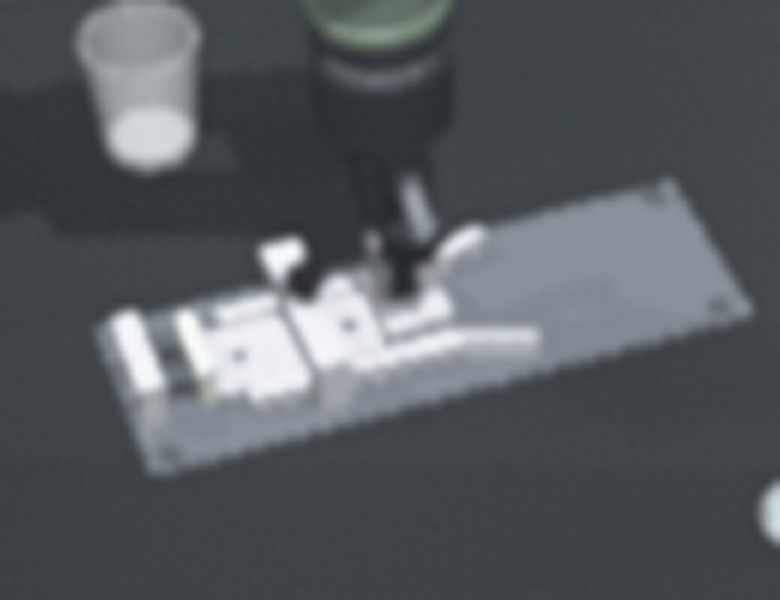

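The stop is set back and the push reads 12 N, but arm compliance let the tool rise about 2.7 mm. I'll bring it back down to seat flat.

```bash
python3 - <<'E'
from h import *
np.set_printoptions(precision=4,suppress=True)
Q=q(BY,-1); off=np.array([-.353,0,0])
def F():
    a=[]
    for _ in range(8): a.append(fbed(current_force())); pause(.03)
    return np.mean(a,axis=0)-off
x=.0045
for z in(.0432,.0424,.0416,.041):
    movel(bedp(x,0,z),Q,max_speed=.02); f=F(); p=tobed(current_ee_pos())
    print(z,p,f,current_tool_rot()@np.r_[Q]if 0 else Ro.from_quat(current_tool_rot()).as_matrix()[:,2])
    if f[2]>4 or p[2]<.0441: break
pause(.6); print(F(),tobed(current_ee_pos()),current_wrist_torque(),current_time_s())
E
```

```text
0.0432 [-0.0023  0.      0.0464] [-11.7572  -0.6883  -1.364 ] [ 0.0147  0.004  -0.9999]
0.0424 [-0.0025  0.      0.046 ] [-11.502   -0.7726   1.1798] [ 0.0148  0.004  -0.9999]
0.0416 [-0.0027  0.      0.0456] [-11.8115  -0.8138   2.5791] [ 0.0151  0.0041 -0.9999]
0.041 [-0.0028  0.      0.0452] [-11.6178  -0.7111   3.6515] [ 0.0152  0.0041 -0.9999]
[-11.5947  -0.8556   3.8655] [-0.0028  0.      0.0452] [ 0.4764 -1.6507  0.0369] 32.475
```

```bash
python3 - <<'E'
from h import *
print(current_finger_gap()*85,abs(np.array(current_joint_vel())).max())
close_job(); print(current_time_s())
E
```

```text
10.690826459012841 0.0009278222799111162
the job is handed in; nothing more can be done
the job is handed in; nothing more can be done
```

The long slide is in the slicer, pressed straight against the end stop at about 11.6 N, and the job was handed in with the gripper still holding it. I gripped it by the tab, laid it on the bed floor behind the mouth, slid it under the crossbar with hardly any sideways force, and pushed it onto the stop under force control.

**Last checks before handing in:**
- **Push:** about 11.6 N (x force, zeroed on the free-sliding reading), steady. Tool travel since contact puts the stop back about 10 mm, which agrees with the spring rate.
- **Alignment:** the tool is on the bed centre line with sideways force under 1 N.
- **Flatness:** the tool leans about 0.015 rad and sits 1 to 1.5 mm above its seated height because the arm gives under load. I pressed it back down until the floor carried about 4 N net. The slide's own tilt was not measured directly; I estimate about 0.01 to 0.02 rad.
- **At rest and held:** joint speeds were about 0.001 rad/s, and the finger gap of about 10.7 mm matches the gripped tab.
- **Time:** about 32.5 s of the 51 s allowed.

**One disagreement:** the stop was met about 7 mm later than my pose estimates predicted. I put this down to errors in where I placed the bed along its length and where I gripped the slide, so I went by force rather than position.

**Not checked:** I did not re-measure the short slide or the other items at the end. The arm had no planned contact with them, and no unexpected force showed up.

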